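Spin-check the loading dial and park it on its index mark

ROBOT

A 6-joint arm with a two-finger parallel gripper is mounted at the origin on the work surface. World frame = base frame: x ahead of the robot, y to its left, z up, the work surface at z = 0. Lengths are in m, angles in rad, forces in N, time in s.
With the tool pointing down it reaches from about 0.225 to 0.875 m from the base axis. Payload 3.4 kg.
Tool frame: the origin (TCP) lies at the very end of the fingers, on their centre line; the grasp point (between the pads) lies 19 mm behind it (manip.hold_point_z is the distance from the TCP to the grasp point, in m); z points along the fingers, y is the line along which they close (so a half turn about z gives the same grasp; the last joint's range is limited). The gripper opens to 85 mm and grips with 20 to 120 N. Pads are 22 mm wide; open, the fingers measure 114 mm over their backs; the gripper's body (76 mm by 85 mm) begins 54 mm behind the grasp point. The pads swing forward as they close: fully open they stand 13 mm farther back than shut.
Start: joints at [-1.265, 0.276, 1.505, -0, 1.361, -0.121], TCP at [0.238, -0.523, 0.231] pointing down, gripper open.
Joint ranges: [-2.89, 2.89], [-0.75, 2.08], [0.22, 2.7], [-1.18, 4.32], [0.11, 2.71], [-2.7, 2.7]. Speed limits (rad/s): [2.57, 2.57, 3.14, 3.14, 3.14, 3.14].

INTERFACE

Orientations are given as a unit quaternion [w, x, y, z].
In Python, from rig import readout, viewer, order, manip gives the robot as it stands. The module is installed in compiled form; this text tells all that it offers.
- The arm moves only by the tool send_rows, never from a script. Its arguments are lists of equal length, an entry for each row: "xyz": the shift along the world's x, y, z in m, a list of three; "delta_rot": the turn, a rotation vector about the world's x, y, z in degrees, a list of three. In form: {"xyz": [[tx, ty, tz], ...], "delta_rot": [[wx, wy, wz], ...]}. A call has 1 to 12 rows; each row shifts and turns the commanded pose from where the row before left it; what a row does not reach is not made up. A row lasts 1/10 s, in which the tool goes at most 50 mm and 8.59 degrees, less where a joint would pass 70% of its speed; a pose out of reach is approached as far as the arm can. A call with a gripper value outside its range is refused whole. "gripper" is the finger opening in m, from 0 to 0.0854, set as the call begins (left out, the last holds). The fingers move at their own pace and stop on an object; "force" is the grip in N (left out, the last holds). Time passes only in rows, so rows that do not move let the fingers close. It gives the time, the measured TCP pose, the force, the opening and the grip force at its end, in the units of the state.
- readout.get_state(): the state, without advancing time (a new reading comes with each control period).
- viewer.get_image(name): name is "side" or "top"; returns a dict with "color" (480x640x3 uint8, red, green, blue), "depth" (480x640 float32, m along the optical axis (not along the pixel's ray), 0 where there is no reading), "K" (3x3 intrinsics, pixels), "dist" ([k1, k2, p1, p2, k3] as OpenCV has them; the pictures are not rectified), "camera_from_world" (4x4, takes a point from world to camera coordinates). Camera axes: x right, y up, looking along -z (the intrinsics and any distortion apply to the point x, -y, -z); pixel columns grow to the right and rows downward; lengths in m; the calibration is good to about 2 mm. A picture is of the moment at which its call begins.
- order.sign_off(): hands the job in; it is judged then, once.
The state is a dict: "clock": time; "qpos": joint angles; "qd": joint speeds; "effort": joint torques, N m; "position": TCP position; "ee_rot": TCP orientation; "contact_force": force on the tool from outside, world axes, zero at the start; "moment": the same for the moment, N m; "width": finger opening in m; "gripper_force": force on a finger pad.
Only numpy, scipy, OpenCV 4.12 (cv2) and the standard library are available. Lean on these libraries where they do the work, as an engineer would, in place of code of your own. Each camera call takes 0.05 s, during which the arm holds its last target. There are 200 camera calls.

TASK

Before the empty loading dial is filled, check that its bearing runs free: flick the dial so that it spins on its own, and let the orange band on its rim run past the white pointer at least once with nothing touching the dial. Then, as the band comes round to the pointer again, brake it with a fingertip laid on the rim so that it comes to rest with the orange band at the pointer, and take the hand away. Only push and press: do not take the dial's knob between the fingers, and leave the two switches, the oil bottle and the screwdriver where they are.

Things in the scene. Friction and masses are not known exactly. Their poses are not given: they have to be found in the camera images.
- dial: Bare aluminium disc 300 mm across, 6 mm thick, level, turning freely either way about a vertical axis through its centre. Origin: centre of its underside; x points at the orange band, z up; turns with the disc. Top face 61 mm above the bench. On it a hub (34 mm radius, 13 mm high) and 8 low black nests (8 mm high) within 84 mm of the axis, and the knob.
- stand: The dial's fixed stand, below it: 190 mm square base and bearing; origin on the bench on the dial's axis, x points away from the pointer. The bearing drags little: let go at 2 to 3 rad/s the dial coasts several turns, losing roughly 5 to 20 percent of its speed each second, and once stopped it stays. Dial inertia 0.01 to 0.025 kg m2, varies unseen.
- mark (a point): Middle of the orange band on the dial's rim, at the edge (150 mm from the axis), level with the top face. The band is 24 mm wide along the rim, 30 mm long inward; it turns with the dial. The top face from 110 mm from the axis out to the edge is bare and smooth all round: the place to lay a braking fingertip. It is rigid; a few newtons pressed down stop the dial within a few degrees.
- knob (a point): Black knob for flicking the dial, an upright cylinder 18 mm across fixed on the dial 100 mm from the axis, exactly opposite the orange band; its top is 38 mm above the dial's top face (99 mm above the bench). This point is on its axis, 24 mm above the top face; it turns with the dial. A fingertip 12 mm or more above the top face clears the nests and still meets the knob.
- pointer_tip (a point): Tip of the fixed white pointer, 7 mm outside the dial's edge, level with the top face (61 mm above the bench), pointing in at the dial's axis. The pointer is a white plate 24 mm wide that tapers to the tip; with its black bracket, 26 mm wide, it reaches out to 208 mm from the axis and up to 62 mm above the bench.
- oiler: Bystander: small loose white oil bottle with red cap, 36 mm across and 85 mm tall, standing upright on the bench; origin at the centre of its underside.
- driver: Bystander: loose screwdriver 150 mm long lying on the bench; origin under its middle, x along it towards the tip.
- switch_a: Bystander: small loose switch, black 24 mm square body with orange cover, 18 mm high, lying on the pink foam pad; origin at the centre of its underside.
- switch_b: Bystander: a second switch like switch_a on the pink pad (pad 200 by 260 mm, 18 mm thick, fixed); origin at the centre of its underside.

How it is judged:
By the outcome, as a careful person would: the job done as asked, in the order asked, and still so for the second after the job is handed in, with the robot touching nothing.
It also fails if it takes over 42 s, if anything falls off the work surface, if the arm or the gripper's body presses on something with over 40 N, if the wrist force passes 120 N, or if a joint passes its speed limit or range.

## Working session

There is one attempt and no reset: what is moved stays moved. The work goes in short steps, Python scripts to look and compute and a tool call to move; the robot and the scene stay as the last step left them, time stands still between calls to the robot, and variables do not carry over. Pictures are saved under pics/ and viewed, at most 10 in all, crops included, and the job is handed in when it is done.

Besides the shell and the picture viewer there is one more tool, called in YAML: its name, and indented under it one key for each argument. send_rows: Moves the arm, as the interface text tells. Its arguments: {"type":"object","properties":{"xyz":{"type":"array"},"delta_rot":{"type":"array"},"gripper":{"type":"number"},"force":{"type":"number"}},"required":["xyz","delta_rot"]}

```bash
mkdir -p pics
cat > h.py <<'E'
from rig import readout, viewer, order, manip
import numpy as np, cv2
def ray(im,uv):
    p=cv2.undistortPoints(np.array([[uv]],float),im["K"],np.array(im["dist"],float))[0,0]
    M=np.array(im["camera_from_world"]);R=M[:3,:3];t=M[:3,3]
    return -R.T@t, R.T@np.array([p[0],-p[1],-1.])
def onz(im,uv,z):
    o,d=ray(im,uv); return o+d*(z-o[2])/d[2]
def proj(im,P):
    M=np.array(im["camera_from_world"]);c=M[:3,:3]@np.array(P,float)+M[:3,3]
    return cv2.projectPoints(np.array([[c[0],-c[1],-c[2]]]),np.zeros(3),np.zeros(3),im["K"],np.array(im["dist"],float))[0][0,0]
def get(n):
    im=viewer.get_image(n); im["K"]=np.array(im["K"],float); return im
E
python3 - <<'E'
from h import *
a=get("top");b=get("side")
for n,i in(("top",a),("side",b)):
    cv2.imwrite(f"pics/{n}0.png",i["color"][:,:,::-1]); print(n,onz(i,(320,240),0.06), ray(i,(320,240))[0])
print(readout.get_state())
E
```

```text
top [0.54939112 0.01482612 0.06      ] [0.38946078 0.01224026 1.00068745]
side [0.57688769 0.03297912 0.06      ] [ 0.43422468 -0.62258829  0.8496432 ]
{'clock': 0.1, 'qpos': array([-1.26498728e+00,  2.76529897e-01,  1.50601726e+00, -3.27223901e-05,
        1.36066983e+00, -1.20978274e-01]), 'qd': array([ 0.00111452, -0.00093491, -0.00082872, -0.00038441,  0.00026824,
       -0.0016972 ]), 'effort': array([ 1.71736105e-03, -4.17698979e+01, -2.46404850e+01, -1.74995366e-04,
        5.85549715e-03,  4.20539934e-06]), 'position': array([ 0.23787469, -0.52297662,  0.23052298]), 'ee_rot': array([-8.07226969e-04,  9.77316794e-01,  2.11781077e-01, -9.08804068e-05]), 'contact_force': array([ 1.24585323,  0.14155367, -0.73667507]), 'moment': array([-0.02212272,  0.04463378,  0.08215257]), 'gripper_force': 0.0, 'width': 0.08538191969081284}
```

View pics/top0.png

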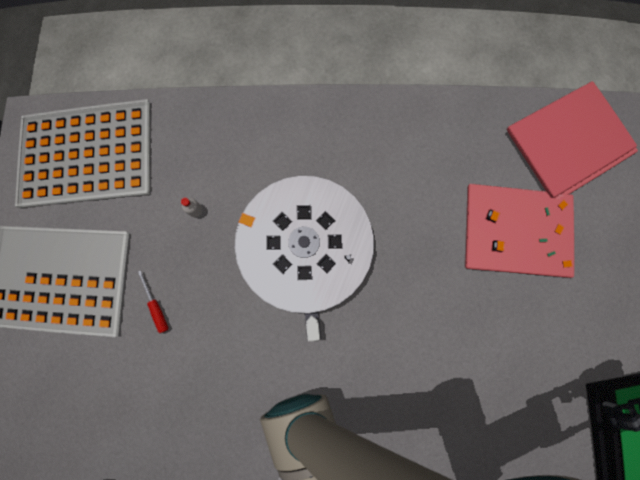

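View pics/side0.png

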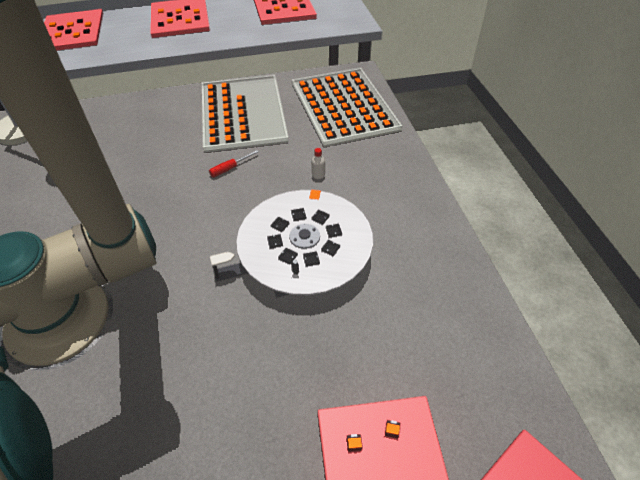

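Top view: dial centre about (304,243), orange band (247,220), knob (349,258), pointer tip (313,317). The bottle is at (190,206), well clear. The side view agrees.

```bash
cat >> h.py <<'E'
def band(im,c=None,z=.061):
    hsv=cv2.cvtColor(im["color"],cv2.COLOR_RGB2HSV)
    m=cv2.inRange(hsv,(8,120,120),(25,255,255))
    n,l,s,ce=cv2.connectedComponentsWithStats(m)
    r=[]
    for k in range(1,n):
        if s[k,4]<15: continue
        p=onz(im,ce[k],z)
        if c is None or abs(np.hypot(*(p[:2]-c))-.135)<.02: r.append((p.round(4),s[k,4]))
    return r
E
python3 - <<'E'
from h import *
for n in("top","side"):
    im=get(n); hsv=cv2.cvtColor(im["color"],cv2.COLOR_RGB2HSV)
    m=cv2.inRange(hsv,(0,0,140),(180,60,255)); 
    cs=[c for c in cv2.findContours(m,cv2.RETR_EXTERNAL,cv2.CHAIN_APPROX_NONE)[0]]
    for c in cs:
        p=np.array([onz(im,q[0],.061)[:2] for q in c.astype(float)])
        x,y,w,h=cv2.boundingRect(c)
        if 150<y+h/2<340 and 170<x+w/2<400 and cv2.contourArea(c)>60:
            (cc),r=cv2.minEnclosingCircle(p.astype(np.float32)); print(n,(x,y,w,h),np.round(cc,4),round(r,4), 'xmin pt',p[p[:,0].argmin()],'xmax pt',p[p[:,0].argmax()],'ymax',p[:,1].max(),'ymin',p[:,1].min())
    print([b for b in band(im) if abs(b[0][0]-.55)<.2 and abs(b[0][1])<.2])
im=get("top")
print("knob",onz(im,(348,258),.099),onz(im,(351,260),.085))
E
```

```text
top (306, 316, 13, 25) [0.3624 0.0333] 0.0256 xmin pt [0.33815096 0.02702131] xmax pt [0.38779486 0.03505353] ymax 0.04564385799338549 ymin 0.020612445613677186
top (235, 176, 138, 137) [0.5452 0.0501] 0.1505 xmin pt [0.39613093 0.03710449] xmax pt [0.69354004 0.06902123] ymax 0.199031943933124 ymin -0.09764628678324982
[(array([0.5958, 0.1752, 0.061 ]), np.int32(132))]
side (140, 52, 500, 428) [0.6634 0.1307] 0.749 xmin pt [0.18563973 0.34387932] xmax pt [1.10667573 0.30786429] ymax 0.8640649233515384 ymin -0.5600164730809238
[(array([0.5958, 0.1753, 0.061 ]), np.int32(89))]
knob [ 0.50476863 -0.04241618  0.099     ] [ 0.50230183 -0.04943745  0.085     ]
```

send_rows:
  xyz:
    - [0.01,0.021,0]
    - [0.0205,0.044,-0.003]
    - [0.0205,0.044,-0.003]
    - [0.0205,0.044,-0.003]
    - [0.0205,0.044,-0.003]
    - [0.0205,0.044,-0.003]
    - [0.0205,0.044,-0.003]
    - [0.0205,0.044,-0.003]
    - [0.0205,0.044,-0.003]
    - [0.0205,0.044,-0.003]
    - [0.0205,0.044,-0.003]
    - [0.0205,0.044,-0.003]
  delta_rot:
    - [0,0,2.5]
    - [0,0,5.7]
    - [0,0,5.7]
    - [0,0,5.7]
    - [0,0,5.7]
    - [0,0,5.7]
    - [0,0,5.7]
    - [0,0,5.7]
    - [0,0,5.7]
    - [0,0,5.7]
    - [0,0,5.7]
    - [0,0,5.7]
  gripper: 0
  force: 40

```text
clock: 1.45
position: [0.474, -0.0165, 0.1984]
ee_rot: [0.0, 0.708, 0.706, 0.0]
contact_force: [1.3, -1.0, 0.5]
width: -0.0002
gripper_force: 0.0
```

send_rows:
  xyz:
    - [0,-0.0035,-0.03]
    - [0,0,-0.045]
    - [0,0,-0.03]
    - [0,0,-0.016]
    - [0,0,0]
  delta_rot:
    - [0,0,0]
    - [0,0,0]
    - [0,0,0]
    - [0,0,0]
    - [0,0,0]

```text
clock: 1.95
position: [0.4714, -0.0214, 0.0751]
ee_rot: [-0.002, 0.709, 0.705, -0.002]
contact_force: [0.4, 1.1, 0.1]
width: -0.0001
gripper_force: 0.0
```

Run:
```python
from h import *
a=get("side");cv2.imwrite("pics/s1.png",cv2.resize(a["color"][160:320,200:400,::-1],None,fx=3.5,fy=3.5))
b=get("top")
C=np.array([.545,.0505]);print(band(a,C),band(b,C)); s=readout.get_state();print(s['position'],s['qpos'])
```

```text
[(array([0.5959, 0.1752, 0.061 ]), np.int32(88))] [(array([0.5959, 0.1753, 0.061 ]), np.int32(131))]
[ 0.47387365 -0.02202656  0.07760221] [-1.93299152e-01  2.71532491e-01  1.94391725e+00  4.69675020e-05
  9.25880149e-01 -1.87227922e-01]
```

View pics/s1.png

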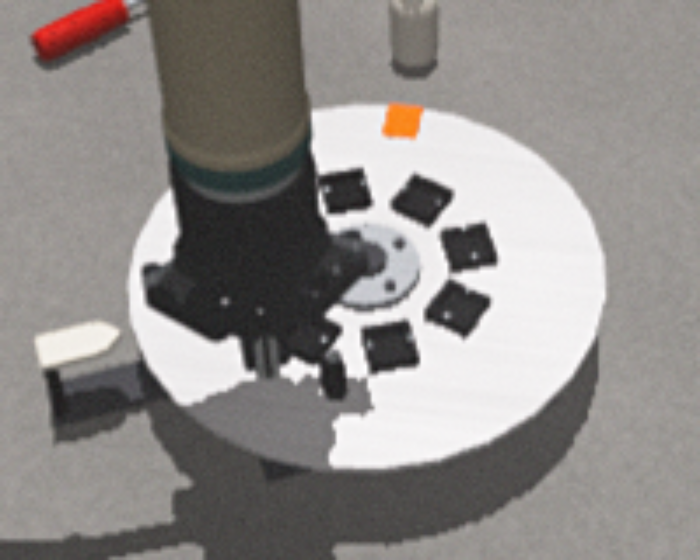

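The finger is at crop (268,355) and the knob at (335,375), so the tip sits behind the knob as intended. I'll check knuckle clearance from depth.

Run:
```python
from h import *
a=get("side");P=[]
M=np.array(a["camera_from_world"])
for v in range(190,300):
  for u in range(225,330):
    d=a["depth"][v,u]
    if d>0:
        o,r=ray(a,(u,v)); P.append(o+r*d)
P=np.array(P);q=P-readout.get_state()['position']
for x0 in np.arange(-.07,.071,.01):
    m=(abs(q[:,0]-x0)<.005)&(abs(q[:,1])<.06)&(q[:,2]>-.004)&(q[:,2]<.12)
    print(round(x0,3),m.sum(),np.sort(P[m,2])[:6].round(3))
```

```text
-0.07 0 []
-0.06 56 [0.158 0.158 0.161 0.161 0.164 0.164]
-0.05 92 [0.143 0.145 0.146 0.148 0.149 0.149]
-0.04 133 [0.131 0.132 0.134 0.135 0.136 0.137]
-0.03 128 [0.123 0.124 0.125 0.127 0.128 0.128]
-0.02 114 [0.115 0.118 0.12  0.122 0.122 0.123]
-0.01 149 [0.082 0.085 0.086 0.086 0.087 0.088]
0.0 159 [0.079 0.082 0.083 0.083 0.084 0.084]
0.01 134 [0.085 0.086 0.088 0.09  0.09  0.091]
0.02 106 [0.082 0.087 0.092 0.096 0.119 0.123]
0.03 170 [0.075 0.075 0.076 0.078 0.078 0.078]
0.04 142 [0.075 0.076 0.076 0.078 0.08  0.081]
0.05 83 [0.146 0.147 0.149 0.15  0.15  0.151]
0.06 30 [0.162 0.164 0.164 0.165 0.166 0.167]
0.07 1 [0.074]
```

Run:
```python
import numpy as np
C=np.array([.545,.0505]);a=np.cumsum([225.6,0,2,4,4,6,8,10,12,13,11]);print(a)
p=C+.101*np.c_[np.cos(np.radians(a)),np.sin(np.radians(a))]
print(np.diff(p,axis=0).round(4).tolist(),p[-1], C+[0,-.134]-p[-1])
```

```text
[225.6 225.6 227.6 231.6 235.6 241.6 249.6 259.6 271.6 284.6 295.6]
[[0.0, 0.0], [0.0026, -0.0024], [0.0054, -0.0046], [0.0057, -0.0042], [0.009, -0.0055], [0.0128, -0.0058], [0.017, -0.0047], [0.0211, -0.0016], [0.0226, 0.0032], [0.0182, 0.0067]] [ 0.58864066 -0.04058509] [-0.04364066 -0.04291491]
```

send_rows:
  xyz:
    - [0,0,0]
    - [0.0026,-0.0024,0]
    - [0.0054,-0.0046,0]
    - [0.0057,-0.0042,0]
    - [0.009,-0.0055,0]
    - [0.0128,-0.0058,0]
    - [0.017,-0.0047,0]
    - [0.0211,-0.0016,0]
    - [0.0226,0.0032,0]
    - [0.01,0.0037,0.01]
    - [0,-0.01,0.035]
  delta_rot:
    - [0,0,-8]
    - [0,0,-8]
    - [0,0,-4]
    - [0,0,0]
    - [0,0,4]
    - [0,0,6]
    - [0,0,8]
    - [0,0,8]
    - [0,0,8]
    - [0,0,0]
    - [0,0,0]

```text
clock: 3.2
position: [0.5796, -0.0527, 0.1205]
ee_rot: [-0.002, 0.617, 0.787, -0.001]
contact_force: [0.5, 0.6, -0.1]
width: -0.0
gripper_force: 0.0
```

```bash
cat > meas.py <<'E'
from h import *
import sys
C=np.array([.545,.0505])
for k in range(int(sys.argv[1])):
    t=readout.get_state()['clock']
    n=sys.argv[2]; b=band(get(n),C)
    for p,s in b:
        th=np.degrees(np.arctan2(p[1]-C[1],p[0]-C[0]))%360
        print(n,round(t,3),round(th,2),s); open("log.txt","a").write(f"{t} {th} {s}\n")
    if not b: print(n,round(t,3),None)
s=readout.get_state();print(s['clock'],s['position'])
E
python3 meas.py 3 top; python3 meas.py 3 side
```

```text
top 3.2 143.28 114
top 3.25 150.15 116
top 3.3 156.78 115
3.35 [ 0.58242047 -0.05485223  0.1255085 ]
side 3.35 163.66 99
side 3.4 170.1 104
side 3.45 176.93 107
3.5 [ 0.57923195 -0.05379245  0.1222365 ]
```

send_rows:
  xyz:
    - [-0.01,-0.03,0]
    - [-0.025,0,0]
    - [0,0,-0.03]
    - [0,0,-0.021]
    - [0,0,0]
  delta_rot:
    - [0,0,-7]
    - [0,0,-7]
    - [0,0,0]
    - [0,0,0]
    - [0,0,0]

```text
clock: 4.0
position: [0.5413, -0.083, 0.0681]
ee_rot: [-0.004, 0.709, 0.705, -0.002]
contact_force: [-0.6, -0.0, 0.6]
width: -0.0001
gripper_force: 0.0
```

```bash
python3 meas.py 3 top; python3 meas.py 1 side
```

```text
top 4.0 247.58 103
top 4.05 254.07 60
top 4.1 260.49 43
4.15 [ 0.54515043 -0.083868    0.07168653]
side 4.15 266.26 97
4.2 [ 0.54556336 -0.08395574  0.0721336 ]
```

send_rows:
  xyz:
    - [0,0,0]
    - [0,0,0]
    - [0,0,0]
    - [0,0,0]
    - [0,0,0]
    - [0,0,0]
    - [0,0,0]
    - [0,0,0]
    - [0,0,0]
    - [0,0,0]
    - [0,0,0]
    - [0,0,0]
  delta_rot:
    - [0,0,0]
    - [0,0,0]
    - [0,0,0]
    - [0,0,0]
    - [0,0,0]
    - [0,0,0]
    - [0,0,0]
    - [0,0,0]
    - [0,0,0]
    - [0,0,0]
    - [0,0,0]
    - [0,0,0]

```text
clock: 5.4
position: [0.5447, -0.0838, 0.0713]
ee_rot: [0.0, 0.709, 0.705, 0.0]
contact_force: [-0.3, 0.4, 0.9]
width: 0.0002
gripper_force: 0.0
```

send_rows:
  xyz:
    - [0,0,0]
    - [0,0,0]
    - [0,0,0]
    - [0,0,0]
    - [0,0,0]
    - [0,0,0]
    - [0,0,0]
    - [0,0,0]
    - [0,0,0]
    - [0,0,0]
    - [0,0,0]
    - [0,0,0]
  delta_rot:
    - [0,0,0]
    - [0,0,0]
    - [0,0,0]
    - [0,0,0]
    - [0,0,0]
    - [0,0,0]
    - [0,0,0]
    - [0,0,0]
    - [0,0,0]
    - [0,0,0]
    - [0,0,0]
    - [0,0,0]

```text
clock: 6.6
position: [0.5447, -0.0838, 0.0713]
ee_rot: [0.0, 0.709, 0.705, 0.0]
contact_force: [0.2, -0.3, 0.1]
width: 0.0001
gripper_force: 0.0
```

```bash
python3 meas.py 3 side; python3 meas.py 2 top
```

```text
side 6.6 179.02 113
side 6.65 183.92 111
side 6.7 188.8 116
6.75 [ 0.54472866 -0.08387233  0.07131622]
top 6.75 192.32 78
top 6.8 195.54 17
6.85 [ 0.54472127 -0.08384436  0.07131786]
```

send_rows:
  xyz:
    - [0,0,0]
    - [0,0,0]
    - [0,0,0]
    - [0,0,0]
    - [0,0,0]
    - [0,0,0]
    - [0,0,0]
    - [0,0,0]
    - [0,0,0]
    - [0,0,0]
    - [0,0,0]
    - [0,0,0]
  delta_rot:
    - [0,0,0]
    - [0,0,0]
    - [0,0,0]
    - [0,0,0]
    - [0,0,0]
    - [0,0,0]
    - [0,0,0]
    - [0,0,0]
    - [0,0,0]
    - [0,0,0]
    - [0,0,0]
    - [0,0,0]

```text
clock: 8.05
position: [0.5447, -0.0839, 0.0713]
ee_rot: [0.0, 0.709, 0.705, 0.0]
contact_force: [0.1, -0.2, -0.4]
width: -0.0003
gripper_force: 0.0
```

```bash
python3 meas.py 3 side
```

```text
side 8.05 310.96 129
side 8.1 315.06 129
side 8.15 319.32 122
8.2 [ 0.54468653 -0.08384981  0.07131061]
```

send_rows:
  xyz:
    - [0,0,0]
    - [0,0,0]
    - [0,0,0]
    - [0,0,0]
    - [0,0,0]
    - [0,0,0]
    - [0,0,0]
    - [0,0,0]
    - [0,0,0]
    - [0,0,0]
    - [0,0,0]
    - [0,0,0]
  delta_rot:
    - [0,0,0]
    - [0,0,0]
    - [0,0,0]
    - [0,0,0]
    - [0,0,0]
    - [0,0,0]
    - [0,0,0]
    - [0,0,0]
    - [0,0,0]
    - [0,0,0]
    - [0,0,0]
    - [0,0,0]

```text
clock: 9.4
position: [0.5447, -0.0838, 0.0713]
ee_rot: [0.0, 0.709, 0.705, 0.0]
contact_force: [0.3, -0.0, 0.4]
width: -0.0003
gripper_force: 0.0
```

```bash
python3 meas.py 4 side
```

```text
side 9.4 None
side 9.45 None
side 9.5 None
side 9.55 None
9.6 [ 0.54472371 -0.08386127  0.07130241]
```

```bash
python3 meas.py 2 top
cat > fit.py <<'E'
import numpy as np
from scipy.optimize import least_squares
d=np.loadtxt("log.txt"); d=d[d[:,2]>90]; t=d[:,0]; th=np.degrees(np.unwrap(np.radians(d[:,1]),period=2*np.pi))
# unwrap with model prediction
th=[d[0,1]];g=lambda t:143.28+134/.097*(1-np.exp(-.097*(t-3.2)))
th=np.array([x+360*round((g(T)-x)/360) for T,x in zip(t,d[:,1])])
f=lambda p,t:p[0]+(p[1]+p[2]/p[3])/p[3]*(1-np.exp(-p[3]*(t-6)))-p[2]/p[3]*(t-6)
r=least_squares(lambda p:np.r_[f(p,t)-th,(p[2]-0)/5],[480,100,0.,.097]);p=r.x
print(p,(f(p,t)-th).round(1))
tt=np.arange(9,14,.0005);a=f(p,tt);i=np.argmax(a>185.4+720);print("arrive",tt[i],"w",(a[i+1]-a[i])/.0005, "th(now)",[(T,round(f(p,T)%360,1)) for T in (9.6,10,10.5,11)])
E
python3 fit.py
```

```text
top 9.6 70.74 124
top 9.65 74.34 125
9.7 [ 0.54473496 -0.08386394  0.07133043]
[4.78117352e+02 1.04281618e+02 4.30570338e+00 5.80816738e-02] [-0.1 -0.2 -0.1 -0.2  0.  -0.2  0.4  0.6 -0.2 -0.2 -0.2 -0.   0.1  0.
  0.1  0. ]
arrive 11.411000000002947 w 56.16420458909488 th(now) [(9.6, np.float64(70.8)), (10, np.float64(98.4)), (10.5, np.float64(131.0)), (11, np.float64(161.7))]
```

send_rows:
  xyz:
    - [0,0,-0.002]
    - [0,0,-0.002]
    - [0,0,-0.0015]
    - [0,0,0]
    - [0,0,0]
    - [0,0,0]
    - [0,0,0]
    - [0,0,0]
    - [0,0,0]
    - [0,0,0]
  delta_rot:
    - [0,0,0]
    - [0,0,0]
    - [0,0,0]
    - [0,0,0]
    - [0,0,0]
    - [0,0,0]
    - [0,0,0]
    - [0,0,0]
    - [0,0,0]
    - [0,0,0]

```text
clock: 10.7
position: [0.5448, -0.0838, 0.0659]
ee_rot: [0.0, 0.709, 0.705, 0.0]
contact_force: [-0.4, -0.4, 0.0]
width: -0.0001
gripper_force: 0.0
```

```bash
python3 meas.py 2 top;python3 meas.py 1 side; python3 fit.py
```

```text
top 10.7 143.66 130
top 10.75 146.9 133
10.8 [ 0.54471459 -0.08384088  0.06584371]
side 10.8 150.0 100
10.85 [ 0.54474105 -0.08384819  0.06583485]
[4.78125914e+02 1.04250710e+02 4.05127920e+00 6.05596310e-02] [-0.1 -0.2 -0.1 -0.2  0.  -0.1  0.5  0.6 -0.2 -0.2 -0.2 -0.   0.1 -0.
  0.1  0.1  0.1 -0.1 -0.1]
arrive 11.404500000002939 w 56.47652154289062 th(now) [(9.6, np.float64(70.9)), (10, np.float64(98.5)), (10.5, np.float64(131.2)), (11, np.float64(162.0))]
```

send_rows:
  xyz:
    - [0,0,0]
    - [0,0,0]
    - [0,0,0]
    - [0,0,0]
    - [0,0,-0.0068]
    - [0,0,-0.001]
    - [0,0,0]
  delta_rot:
    - [0,0,0]
    - [0,0,0]
    - [0,0,0]
    - [0,0,0]
    - [0,0,0]
    - [0,0,0]
    - [0,0,0]

```text
clock: 11.55
position: [0.548, -0.0842, 0.061]
ee_rot: [0.003, 0.709, 0.705, 0.002]
contact_force: [0.3, 1.1, 16.2]
width: 0.0003
gripper_force: 8.2
```

```bash
python3 meas.py 2 side; python3 meas.py 2 top; python3 -c "
from h import *
print(readout.get_state()['contact_force'])"
```

```text
side 11.55 182.85 121
side 11.6 182.85 121
11.65 [ 0.54792541 -0.0842245   0.06095223]
top 11.65 182.72 145
top 11.7 182.71 146
11.75 [ 0.54791777 -0.08421688  0.06096935]
[ 0.13676119  1.52794681 16.48197393]
```

Run:
```python
from h import *
C=np.array([.545,.0505])
a=get("top");cv2.imwrite("pics/t2.png",cv2.resize(a["color"][270:350,270:360,::-1],None,fx=6,fy=6,interpolation=cv2.INTER_CUBIC))
b=get("side");cv2.imwrite("pics/s2.png",cv2.resize(b["color"][220:290,190:310,::-1],None,fx=6,fy=6,interpolation=cv2.INTER_CUBIC))
for im,(u0,v0,u1,v1) in((a,(300,312,330,345)),(b,(200,245,243,275))):
    hsv=cv2.cvtColor(im["color"],cv2.COLOR_RGB2HSV); m=cv2.inRange(hsv,(0,0,140),(180,60,255)); k=np.zeros_like(m);k[v0:v1,u0:u1]=m[v0:v1,u0:u1]
    n,l,s,ce=cv2.connectedComponentsWithStats(k)
    for i in range(1,n):
        if s[i,4]<20: continue
        v,u=np.where(l==i);P=np.array([onz(im,(x,y),.061)[:2] for x,y in zip(u,v)])
        r=P-C;rad=np.hypot(*r.T);th=np.degrees(np.arctan2(r[:,1],r[:,0]))%360
        print(s[i],rad.min(),rad.max(),"mean th",th.mean(),"tip th",th[rad<rad.min()+.004].mean(), "tip",P[rad.argmin()])
```

```text
[306 316  13  26 231] 0.15796217559973758 0.20938523047579033 mean th 184.9944077233743 tip th 185.4201815908104 tip [0.38779486 0.03505353]
[200 245  43  30 906] 0.1366082547903857 0.23657615264509424 mean th 184.02588087993655 tip th 177.11135252726731 tip [0.40855564 0.05718962]
```

View pics/t2.png

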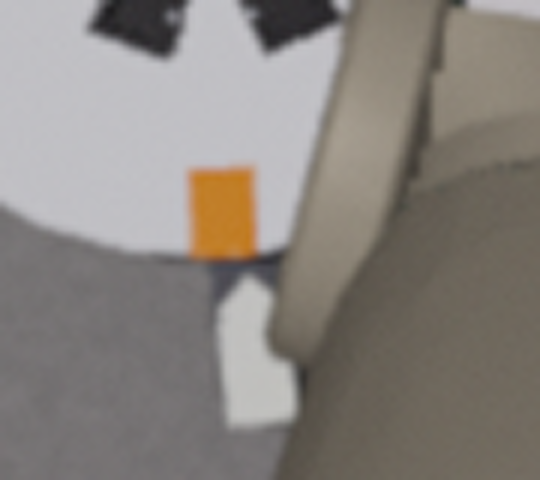

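View pics/s2.png

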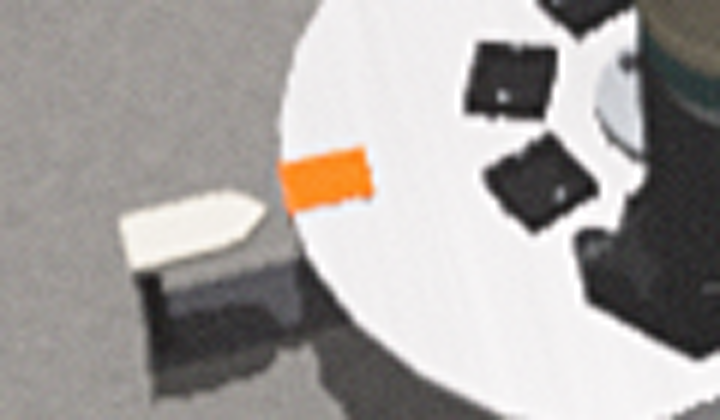

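The band mid-line (crop x≈223) stopped about 7 mm short of the pointer tip (crop 250,278), though the tip is still within the band's width. The finger is still on the rim, so I'll let it creep 6 mm further with the dial before lifting.

send_rows:
  xyz:
    - [0.001,0,0]
    - [0.002,0,0]
    - [0.002,0,0]
    - [0.001,0,0]
    - [0,0,0]
    - [0,0,0]
  delta_rot:
    - [0,0,0]
    - [0,0,0]
    - [0,0,0]
    - [0,0,0]
    - [0,0,0]
    - [0,0,0]

```text
clock: 12.45
position: [0.5536, -0.0841, 0.061]
ee_rot: [0.003, 0.709, 0.705, 0.002]
contact_force: [-0.0, 1.4, 16.9]
width: -0.0002
gripper_force: 8.2
```

```bash
python3 meas.py 1 side; python3 meas.py 1 top; python3 -c "
from h import *
print(readout.get_state()['contact_force'])"
```

```text
side 12.45 185.34 121
12.5 [ 0.55359064 -0.0841407   0.06097254]
top 12.5 185.21 149
12.55 [ 0.55358857 -0.08411788  0.06095738]
[-0.39374884  1.98897985 17.11599452]
```

send_rows:
  xyz:
    - [0,0,0.03]
    - [0,0,0.04]
    - [0,-0.01,0.04]
    - [0,-0.03,0.03]
    - [0,-0.04,0]
    - [0,-0.04,0]
    - [0,-0.02,0]
    - [0,0,0]
  delta_rot:
    - [0,0,0]
    - [0,0,0]
    - [0,0,0]
    - [0,0,0]
    - [0,0,0]
    - [0,0,0]
    - [0,0,0]
    - [0,0,0]

```text
clock: 13.35
position: [0.5506, -0.2268, 0.1973]
ee_rot: [0.0, 0.71, 0.704, -0.0]
contact_force: [-0.6, 0.2, -0.2]
width: 0.0001
gripper_force: 0.0
```

```bash
python3 meas.py 2 top; python3 meas.py 2 side
```

```text
top 13.35 182.25 142
top 13.4 182.08 143
13.45 [ 0.55035025 -0.22368193  0.19730355]
side 13.45 182.0 118
side 13.5 182.0 119
13.55 [ 0.55051468 -0.22269754  0.19764403]
```

On release the dial slipped back about 3°: the tip is still within the band, but off centre. There's plenty of time, so I'll redo the full flick, free run and brake, this time with a calibrated lead and a gentle release.

send_rows:
  xyz:
    - [0.008,0.02,0]
    - [0.0145,0.04,0]
    - [0.0145,0.04,0]
    - [0.0145,0.04,0]
    - [0.0145,0.04,0]
    - [0.0145,0.04,0]
    - [0.0075,0.018,-0.015]
    - [0,0,-0.04]
    - [0,0,-0.04]
    - [0,0,-0.02]
    - [0,0,-0.005]
    - [0,0,0]
  delta_rot:
    - [0,0,0]
    - [0,0,0]
    - [0,0,0]
    - [0,0,0]
    - [0,0,0]
    - [0,0,0]
    - [0,0,0]
    - [0,0,0]
    - [0,0,0]
    - [0,0,0]
    - [0,0,0]
    - [0,0,0]

```text
clock: 14.75
position: [0.6379, 0.0144, 0.077]
ee_rot: [-0.001, 0.709, 0.705, -0.001]
contact_force: [0.4, 0.1, 1.1]
width: -0.0003
gripper_force: 0.0
```

```bash
python3 meas.py 2 side; python3 meas.py 1 top
python3 - <<'E'
import numpy as np
from rig import readout
C=np.array([.545,.0505]);q=readout.get_state()['position'][:2]
r=np.hypot(*(q-C));a0=np.degrees(np.arctan2(*(q-C)[::-1]));print(r,a0)
a=np.cumsum([a0,3,4,5,6,8,10,12,12,5])
p=C+r*np.c_[np.cos(np.radians(a)),np.sin(np.radians(a))]
print(a,np.diff(p,axis=0).round(4).tolist(),p[-1])
E
```

```text
side 14.75 181.75 123
side 14.8 181.79 124
14.85 [0.63961858 0.01406689 0.07920677]
top 14.85 None
14.9 [0.63991113 0.01399486 0.07968035]
0.101689467796667 -21.037961855104363
[-21.03796186 -18.03796186 -14.03796186  -9.03796186  -3.03796186
   4.96203814  14.96203814  26.96203814  38.96203814  43.96203814] [[0.0018, 0.005], [0.002, 0.0068], [0.0018, 0.0087], [0.0011, 0.0106], [-0.0002, 0.0142], [-0.0031, 0.0175], [-0.0076, 0.0199], [-0.0116, 0.0178], [-0.0059, 0.0066]] [0.61819607 0.12109096]
```

send_rows:
  xyz:
    - [0.0018,0.005,-0.002]
    - [0.002,0.0068,0]
    - [0.0018,0.0087,0]
    - [0.0011,0.0106,0]
    - [-0.0002,0.0142,0]
    - [-0.0031,0.0175,0]
    - [-0.0076,0.0199,0]
    - [-0.0116,0.0178,0]
    - [-0.0059,0.0066,0.01]
    - [0,0,0.04]
    - [-0.01,-0.03,0.02]
    - [-0.015,-0.045,0]
  delta_rot:
    - [0,0,0]
    - [0,0,0]
    - [0,0,0]
    - [0,0,0]
    - [0,0,4]
    - [0,0,8]
    - [0,0,8]
    - [0,0,4]
    - [0,0,0]
    - [0,0,0]
    - [0,0,-8]
    - [0,0,-8]

```text
clock: 16.1
position: [0.5957, 0.0476, 0.1507]
ee_rot: [0.004, 0.66, 0.752, 0.004]
contact_force: [1.1, -0.9, -0.5]
width: 0.0
gripper_force: 0.0
```

```bash
mv log.txt log1.txt; python3 meas.py 2 top; python3 meas.py 2 side
```

```text
top 16.1 None
top 16.15 290.32 51
16.2 [0.59114716 0.04220271 0.14800517]
side 16.2 296.32 134
side 16.25 302.49 129
16.3 [0.59222193 0.04569844 0.14699699]
```

send_rows:
  xyz:
    - [-0.015,-0.04,0]
    - [-0.016,-0.045,0]
    - [-0.016,-0.043,0]
    - [0,-0.002,-0.03]
    - [0,0,-0.03]
    - [0,0,-0.016]
    - [0,0,0]
    - [0,0,0]
  delta_rot:
    - [0,0,-8]
    - [0,0,0]
    - [0,0,0]
    - [0,0,0]
    - [0,0,0]
    - [0,0,0]
    - [0,0,0]
    - [0,0,0]

```text
clock: 17.1
position: [0.5458, -0.083, 0.0701]
ee_rot: [0.0, 0.709, 0.705, 0.0]
contact_force: [-0.4, -0.2, 0.4]
width: 0.0
gripper_force: 0.0
```

```bash
python3 meas.py 2 top; python3 meas.py 2 side
```

```text
top 17.1 45.06 109
top 17.15 50.96 111
17.2 [ 0.5464297  -0.08345291  0.07116289]
side 17.2 None
side 17.25 None
17.3 [ 0.54616758 -0.08361548  0.07125076]
```

send_rows:
  xyz:
    - [0,0,-0.002]
    - [0,0,-0.002]
    - [0,0,-0.0015]
    - [0,0,0]
    - [0,0,0]
    - [0,0,0]
    - [0,0,0]
    - [0,0,0]
    - [0,0,0]
    - [0,0,0]
    - [0,0,0]
    - [0,0,0]
  delta_rot:
    - [0,0,0]
    - [0,0,0]
    - [0,0,0]
    - [0,0,0]
    - [0,0,0]
    - [0,0,0]
    - [0,0,0]
    - [0,0,0]
    - [0,0,0]
    - [0,0,0]
    - [0,0,0]
    - [0,0,0]

```text
clock: 18.5
position: [0.545, -0.0838, 0.0645]
ee_rot: [0.0, 0.709, 0.705, 0.0]
contact_force: [0.1, -0.1, 0.1]
width: -0.0002
gripper_force: 0.0
```

```bash
python3 meas.py 3 side
```

```text
side 18.5 198.23 123
side 18.55 203.27 125
side 18.6 208.36 126
18.65 [ 0.54502158 -0.08374641  0.06452412]
```

send_rows:
  xyz:
    - [0,0,0]
    - [0,0,0]
    - [0,0,0]
    - [0,0,0]
    - [0,0,0]
    - [0,0,0]
    - [0,0,0]
    - [0,0,0]
    - [0,0,0]
    - [0,0,0]
    - [0,0,0]
    - [0,0,0]
  delta_rot:
    - [0,0,0]
    - [0,0,0]
    - [0,0,0]
    - [0,0,0]
    - [0,0,0]
    - [0,0,0]
    - [0,0,0]
    - [0,0,0]
    - [0,0,0]
    - [0,0,0]
    - [0,0,0]
    - [0,0,0]

```text
clock: 19.85
position: [0.545, -0.0838, 0.0645]
ee_rot: [0.0, 0.709, 0.705, 0.0]
contact_force: [0.3, -1.1, -0.2]
width: 0.0001
gripper_force: 0.0
```

```bash
python3 meas.py 2 side
```

```text
side 19.85 325.68 119
side 19.9 330.17 114
19.95 [ 0.54502643 -0.08372285  0.06453285]
```

send_rows:
  xyz:
    - [0,0,0]
    - [0,0,0]
    - [0,0,0]
    - [0,0,0]
    - [0,0,0]
    - [0,0,0]
    - [0,0,0]
    - [0,0,0]
    - [0,0,0]
    - [0,0,0]
    - [0,0,0]
    - [0,0,0]
  delta_rot:
    - [0,0,0]
    - [0,0,0]
    - [0,0,0]
    - [0,0,0]
    - [0,0,0]
    - [0,0,0]
    - [0,0,0]
    - [0,0,0]
    - [0,0,0]
    - [0,0,0]
    - [0,0,0]
    - [0,0,0]

```text
clock: 21.15
position: [0.545, -0.0838, 0.0645]
ee_rot: [0.0, 0.709, 0.705, 0.0]
contact_force: [0.2, 0.6, 0.0]
width: -0.0001
gripper_force: 0.0
```

```bash
python3 meas.py 2 top; sed -i 's/143.28+134\/.097\*(1-np.exp(-.097\*(t-3.2)))/296.3+122\/.097*(1-np.exp(-.097*(t-16.2)))/; s/t-6)/t-18)/g; s/\[480,100/[520,100/; s/arange(9,14/arange(20,27/; s/(9.6,10,10.5,11)/(21.3,22,22.5)/' fit.py; sed -i 's/d=d\[d\[:,2\]>90\]/d=d[d[:,2]>90]/; s/r=least_squares.*/r=least_squares(lambda p:np.r_[f(p,t)-th,(p[2]-4)\/2,(p[3]-.06)\/.02],[520,100,4.,.06]);p=r.x/' fit.py; python3 fit.py
```

```text
top 21.15 72.76 122
top 21.2 76.6 124
21.25 [ 0.54502215 -0.08376556  0.06453007]
[5.05922610e+02 1.06715123e+02 4.16865496e+00 6.00420402e-02] [-0.3 -0.1  0.5  0.4 -0.3 -0.2 -0.3  0.2  0.1 -0.  -0. ]
arrive 22.770999999993542 w 62.8385913182683 th(now) [(21.3, np.float64(84.1)), (22, np.float64(134.6)), (22.5, np.float64(168.1))]
```

send_rows:
  xyz:
    - [0,0,0]
    - [0,0,0]
    - [0,0,0]
    - [0,0,0]
    - [0,0,0]
    - [0,0,0]
    - [0,0,0]
    - [0,0,0]
  delta_rot:
    - [0,0,0]
    - [0,0,0]
    - [0,0,0]
    - [0,0,0]
    - [0,0,0]
    - [0,0,0]
    - [0,0,0]
    - [0,0,0]

```text
clock: 22.05
position: [0.545, -0.0838, 0.0645]
ee_rot: [0.0, 0.709, 0.705, 0.0]
contact_force: [0.4, 0.2, 0.3]
width: -0.0002
gripper_force: 0.0
```

```bash
python3 meas.py 1 top;python3 meas.py 1 side; python3 fit.py
```

```text
top 22.05 138.38 131
22.1 [ 0.54499636 -0.08374538  0.06450614]
side 22.1 141.63 98
22.15 [ 0.54501835 -0.08376012  0.06450641]
[5.05890927e+02 1.06705951e+02 4.06604524e+00 6.07483758e-02] [-0.2 -0.1  0.4  0.4 -0.3 -0.3 -0.3  0.2  0.1  0.1  0.1 -0.2  0. ]
arrive 22.765999999993554 w 63.05433525767512 th(now) [(21.3, np.float64(84.2)), (22, np.float64(134.8)), (22.5, np.float64(168.4))]
```

Arrival is predicted at 22.766 and the clock reads 22.15, so five still rows bring the brake row to 22.65.

send_rows:
  xyz:
    - [0,0,0]
    - [0,0,0]
    - [0,0,0]
    - [0,0,0]
    - [0,0,0]
    - [0,0,-0.0056]
    - [0,0,0]
    - [0,0,0]
  delta_rot:
    - [0,0,0]
    - [0,0,0]
    - [0,0,0]
    - [0,0,0]
    - [0,0,0]
    - [0,0,0]
    - [0,0,0]
    - [0,0,0]

```text
clock: 22.95
position: [0.5475, -0.0842, 0.061]
ee_rot: [0.002, 0.709, 0.705, 0.002]
contact_force: [-0.4, 0.7, 10.6]
width: 0.0
gripper_force: 5.6
```

```bash
python3 meas.py 1 side; python3 meas.py 1 top; python3 -c "
from h import *
print(readout.get_state()['contact_force'])"
```

```text
side 22.95 184.58 120
23.0 [ 0.54749139 -0.0841338   0.06102082]
top 23.0 184.54 147
23.05 [ 0.54744427 -0.08413081  0.06101126]
[-0.73403358  0.65794205 11.10153597]
```

It stopped at 184.6° against a pointer at 185.3°. Now a slow unload, with x compensated for the tip's springback.

send_rows:
  xyz:
    - [0.0005,0,0.0004]
    - [0.0007,0,0.0005]
    - [0.0006,0,0.0005]
    - [0.0005,0,0.0004]
    - [0.0002,0,0.0003]
    - [0,0,0.002]
    - [0,0,0.01]
    - [0,0,0.03]
    - [0,-0.01,0.04]
    - [0,-0.02,0.03]
    - [0,-0.03,0]
    - [0,-0.03,0]
  delta_rot:
    - [0,0,0]
    - [0,0,0]
    - [0,0,0]
    - [0,0,0]
    - [0,0,0]
    - [0,0,0]
    - [0,0,0]
    - [0,0,0]
    - [0,0,0]
    - [0,0,0]
    - [0,0,0]
    - [0,0,0]

```text
clock: 24.25
position: [0.548, -0.1743, 0.175]
ee_rot: [0.001, 0.709, 0.705, 0.001]
contact_force: [-0.2, 1.0, -0.7]
width: 0.0004
gripper_force: 0.0
```

```bash
python3 meas.py 2 side; python3 meas.py 2 top
python3 - <<'E'
from h import *
a=get("top");cv2.imwrite("pics/t3.png",a["color"][:,:,::-1])
E
```

```text
side 24.25 184.53 119
side 24.3 184.48 120
24.35 [ 0.54771492 -0.17697076  0.17364441]
top 24.35 184.41 147
top 24.4 184.41 147
24.45 [ 0.54708162 -0.17368737  0.17296771]
```

View pics/t3.png

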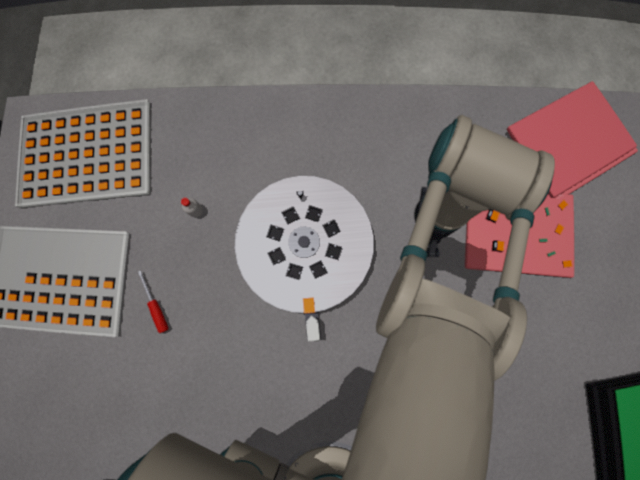

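The dial is at rest with the band (309,305) at the pointer tip (312,317), within about 1°. The hand is clear and the bystanders haven't moved.

```bash
python3 -c "
from rig import order
print(order.sign_off())"
```

```text
the job is handed in; nothing more can be done
None
```

I handed the job in with the dial at rest, its orange band within about 1° of the pointer and the hand clear; it took two flicks, because the first stop came up short and I nudged the dial with the fingertip, but it slipped back about 3° on release, so I repeated the whole flick, free run and brake.

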